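# Draw open the slide-lid pencil box and fetch the eraser

### The job

The wooden pencil box has a flat sliding lid with no handle. Press lightly on top of the lid and draw it toward you (the robot) all the way open to its stop, without pressing hard on it and without tipping the box or dragging it along the desk. Then take the eraser out of the box and lay it gently, flat, on the cover of the yellow notebook.

Things in the scene. Friction and masses are not known exactly. Their poses are not given: they have to be found in the camera images.
- pencil_box: Loose light wooden box, 210 (x) x 120 (y) x 45 mm, 0.8 to 1.3 kg, on the desk. Origin: centre of its underside, z up; its -x end, where the lid comes out, faces the robot (world -x within 0.25 rad). Walls 7, floor 5 mm thick; rear and side walls 45 mm high, flush with the lid; front wall 38 mm. Not fastened: it drags if pulled hard against the lid's stop, and tips if pressed beyond its front wall.
- lid (a joint): Travel of the sliding lid along the box's -x, m: 0 shut, 0.125 fully open at its stop (starts 0 to 0.010). A flat darker board 201 x 105 x 5 mm, top 45 mm above the desk, giving about 1 mm under 15 N; friction 8 N, stays where left. Fully open it bares the rear 127 mm of the inside. Over 21 N on it is pressing hard; 10 to 16 N draws it, by how well the fingers grip it.
- lid_grip (a point): Point on the lid's top face, 45 mm above the desk, on its centre line amid five thin dark strips that only mark where to press (too flat to hook). With the lid shut it lies 50 mm to +x of the box's origin; it moves with the lid.
- eraser: Loose white eraser in a blue sleeve, 21 (its x) x 44 (its y) x 12 mm, 20 g, lying flat on the box's floor (5 mm above the desk) in the rear half of the box, hidden while the lid is shut. Origin: centre of its underside; z up.
- notebook: Yellow notebook lying flat on the desk, fixed, 190 (its x) x 138 (its y) mm; cover 7 mm above the desk. Origin: centre of its underside; z up.

How it is judged:
By the outcome, as a careful person would: the job done as asked, in the order asked, and still so for the second after the job is handed in, with the robot touching nothing.
It also fails if it takes over 69 s, if anything falls off the work surface, if the arm or the gripper's body presses on something with over 40 N, if the wrist force passes 120 N, or if a joint passes its speed limit or range.

### The arm

A 6-joint arm with a two-finger parallel gripper is mounted at the origin on the work surface; the furniture and walls round the work are solid. World frame = base frame: x ahead of the robot, y to its left, z up, the work surface at z = 0. Lengths are in m, angles in rad, forces in N, time in s.
With the tool pointing down it reaches from about 0.3 to 0.875 m from the base axis. Payload 6.4 kg.
Tool frame: the origin (TCP) lies on the centre line of the jaws, within the pads' length; the fingertips stand 17 mm ahead of it and the grasp point (between the pads) lies 2 mm behind it (ctrl.tcp_to_tips is the distance from the TCP to the fingertips, in m); z points along the fingers, y is the line along which they close (so a half turn about z gives the same grasp; the last joint's range is limited). The gripper opens to 85 mm and grips with 20 to 120 N. Pads are 22 mm wide; open, the fingers measure 114 mm over their backs; the gripper's body (76 mm by 85 mm) begins 54 mm behind the grasp point. The pads swing forward as they close: fully open they stand 13 mm farther back than shut.
Start: joints at [0.935, 0.181, 1.607, -0, 1.354, -0.206], TCP at [0.24, 0.523, 0.214] pointing down, gripper open.
Joint ranges: [-2.99, 2.99], [-0.89, 2.07], [0.3, 2.58], [-1.14, 4.28], [0, 2.63], [-3.12, 3.12]. Speed limits (rad/s): [2.57, 2.57, 3.01, 3.14, 3.14, 3.14].

### API

Orientations are given as a unit quaternion [w, x, y, z].
In Python, from cell import get_obs, read_camera, workorder, ctrl gives the robot as it stands. The module is installed in compiled form; this text tells all that it offers.
- The arm moves only by the shell command python3 -m handwheel 'ROWS' [FORCE]. ROWS is JSON, a list of rows, each a list of 7 numbers: the opening, from -1 (shut) to 1 (fully open), then the shift along the world's x, y, z in m, then the turn, a rotation vector about the world's x, y, z in rad. A call has 1 to 8 rows; each row shifts and turns the commanded pose from where the row before left it; what a row does not reach is not made up. A row lasts 1/12 s, in which the tool goes at most 41.7 mm and 7.16 degrees, less where a joint would pass 70% of its speed; a pose out of reach is approached as far as the arm can. A call with a gripper value outside its range is refused whole. The fingers move at their own pace and stop on an object; FORCE is the grip in N (left out, the last holds). Time passes only in rows, so rows that do not move let the fingers close. It gives the time, the measured TCP pose, the force, the opening and the grip force at its end, in the units of the state.
- get_obs(): the state, without advancing time (a new reading comes with each control period).
- read_camera(name): name is "side" or "top"; returns a dict with "color" (384x512x3 uint8, red, green, blue), "z_map" (384x512 float32, m along the optical axis (not along the pixel's ray), 0 where there is no reading), "mtx" (3x3 intrinsics, pixels), "R" (3x3) and "t" (3): a world point X has camera coordinates R X + t. Camera axes: x right, y down, z forward; pixel columns grow to the right and rows downward; lengths in m; the calibration is good to about 2 mm. A picture is of the moment at which its call begins.
- workorder.sign_off(): hands the job in; it is judged then, once.
The state is a dict: "time": time; "qpos": joint angles; "qvel": joint speeds; "effort": joint torques, N m; "position": TCP position; "orientation": TCP orientation; "ft_force": force on the tool from outside, world axes, zero at the start; "torque": the same for the moment, N m; "opening": finger opening in m; "gripper_force": force on a finger pad.
Only numpy, scipy, OpenCV 4.12 (cv2) and the standard library are available. Lean on these libraries where they do the work, as an engineer would, in place of code of your own. Each camera call takes 0.05 s, during which the arm holds its last target. There are 200 camera calls.

## Working session

There is one attempt and no reset: what is moved stays moved. The work goes in short steps, Python scripts to look and compute and a shell command to move; the robot and the scene stay as the last step left them, time stands still between calls to the robot, and variables do not carry over. Pictures are saved under pics/ and viewed, at most 10 in all, crops included, and the job is handed in when it is done.

```bash
mkdir -p pics
cat > h.py <<'E'
import numpy as np, cv2
from cell import get_obs, read_camera, workorder, ctrl
def save(c,n): cv2.imwrite('pics/'+n,cv2.cvtColor(c['color'],cv2.COLOR_RGB2BGR))
def ray(c,u,v,z):
    K,R,t=map(np.array,(c['mtx'],c['R'],c['t'])); o=-R.T@t
    d=R.T@np.linalg.inv(K)@np.array([u,v,1.]); return o+d*(z-o[2])/d[2]
def pix(c,X):
    p=np.array(c['mtx'])@(np.array(c['R'])@np.array(X)+np.array(c['t'])); return p[:2]/p[2]
def cloud(c):
    z=c['z_map']; v,u=np.mgrid[:z.shape[0],:z.shape[1]]
    P=np.stack([u,v,np.ones_like(u)],-1)@np.linalg.inv(c['mtx']).T*z[...,None]
    return (P-np.array(c['t']))@np.array(c['R'])
E
python3 - <<'E'
from h import *
a=read_camera('top');b=read_camera('side')
np.save('a.npy',a,allow_pickle=True)
cv2.imwrite('pics/1.png',cv2.cvtColor(cv2.resize(np.hstack([a['color'],b['color']]),(800,300)),cv2.COLOR_RGB2BGR))
save(a,'top.png')
o=get_obs();print(o['position'],o['orientation'],o['opening'],ctrl.tcp_to_tips)
E
```

```text
[0.23925155 0.52229456 0.21329781] [-3.26073159e-04  2.13217247e-01  9.77004494e-01 -7.20129349e-04] 0.08508885995829882 0.017
```

View pics/1.png

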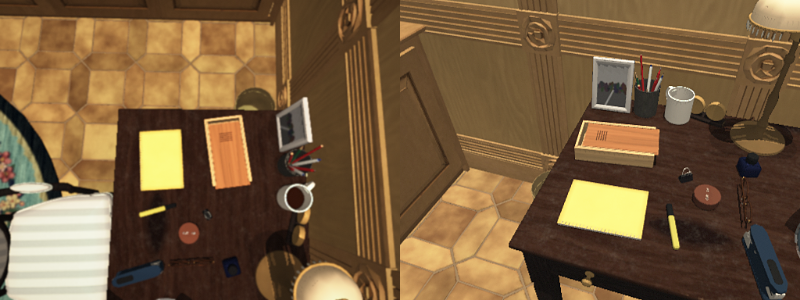

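View pics/top.png

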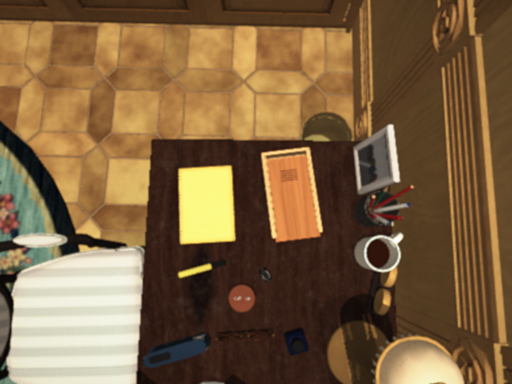

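The top view shows the notebook at about (207,205), the box at (292,195) with its strips at about (289,174), and the lid coming out toward the image bottom. Next I measure all three.

Run:
```python
from h import *
a=np.load('a.npy',allow_pickle=True).item()
P=cloud(a); hsv=cv2.cvtColor(a['color'],cv2.COLOR_RGB2HSV)
print(ray(a,256,192,0),ray(a,256,300,0),ray(a,356,192,0))
def rect(m,z,name):
    cs,_=cv2.findContours(m.astype(np.uint8),0,2); c=max(cs,key=cv2.contourArea)
    w=np.array([ray(a,*p[0],z)[:2] for p in c],np.float32)
    r=cv2.minAreaRect(w*1000); print(name,r,cv2.contourArea(c)); print(cv2.boxPoints(r).round(0).tolist())
    return c
y=(hsv[...,0]>22)&(hsv[...,0]<35)&(hsv[...,1]>110)&(hsv[...,2]>150)
v,u=np.mgrid[:384,:512]
rect(y&(u<240)&(u>170)&(v>160)&(v<248),.007,'notebook')
reg=(u>245)&(u<340)&(v>143)&(v<250)
top=reg&(P[...,2]>.03)&(P[...,2]<.06)
print('boxz',np.median(P[...,2][top]),top.sum())
c=rect(top,.045,'box')
bx=np.zeros((384,512),np.uint8); cv2.drawContours(bx,[c],-1,1,-1)
print(hsv[195,292],hsv[174,288],hsv[200,269],hsv[225,272],hsv[240,300])
lid=(bx>0)&(hsv[...,0]<13)
rect(lid,.045,'lid')
s=(u>276)&(u<302)&(v>165)&(v<184)&(hsv[...,2]<hsv[205,292,2]*.8)
vv,uu=np.nonzero(s); print('strips',s.sum(),uu.min(),uu.max(),vv.min(),vv.max(),ray(a,uu.mean(),vv.mean(),.045))
# other heights
for n,(q,w) in dict(frame=(378,160),pens=(385,205),mug=(380,253)).items():
    k=P[w-15:w+15,q-15:q+15].reshape(-1,3);k=k[k[:,2]>.05]; print(n,k.min(0),k.max(0))
```

```text
[ 0.5665479  -0.08640117  0.        ] [ 0.30110406 -0.09390545  0.        ] [ 0.57365371 -0.34107252  0.        ]
notebook ((532.0685424804688, 38.830421447753906), (188.3995361328125, 133.30615234375), 5.012955665588379) 3784.5
[[432.0, 97.0], [444.0, -36.0], [632.0, -19.0], [620.0, 113.0]]
boxz 0.045444114546290854 4295
box ((558.50537109375, -171.34437561035156), (219.25076293945312, 120.4468994140625), 8.919523239135742) 4304.5
[[441.0, -129.0], [460.0, -248.0], [676.0, -214.0], [657.0, -95.0]]
[ 13 173 218] [ 12 174 191] [ 22 111 251] [ 21 112 250] [  9 166  57]
lid ((547.6724853515625, -174.26914978027344), (196.9975128173828, 94.11984252929688), 9.061378479003906) 1664.5
[[443.0, -143.0], [458.0, -236.0], [652.0, -205.0], [638.0, -112.0]]
strips 12 281 291 170 179 [ 0.60636799 -0.15313748  0.045     ]
frame [ 0.42587889 -0.37390855  0.05171855] [ 0.68136261 -0.09246033  0.88494638]
pens [ 0.42587889 -0.40952196  0.05006902] [ 0.56988186 -0.09246033  0.88494638]
mug [ 0.38967601 -0.40799094  0.05021879] [ 0.45700246 -0.09246033  0.88494638]
```

```bash
python3 -m handwheel '[[-1,0.018,-0.034,0,0,0,0.117],[-1,0.018,-0.034,0,0,0,0.117],[-1,0.018,-0.034,0,0,0,0.117],[-1,0.018,-0.034,0,0,0,0.117],[-1,0.018,-0.034,0,0,0,0.117],[-1,0.018,-0.034,0,0,0,0],[-1,0.018,-0.034,0,0,0,0],[-1,0.018,-0.034,0,0,0,0]]'
python3 - <<'E'
from h import *
a=np.load('a.npy',allow_pickle=True).item()
g=cv2.cvtColor(a['color'],cv2.COLOR_RGB2GRAY)
s=g[160:190,274:304].astype(float); bg=cv2.GaussianBlur(g,(0,0),8)[160:190,274:304]
m=cv2.medianBlur(((bg-s)>8).astype(np.uint8),3)
n,l,st,ce=cv2.connectedComponentsWithStats(m)
for i in range(1,n):
  if st[i,4]>8: print(st[i],ray(a,ce[i][0]+274,ce[i][1]+160,.045))
c=a['color'][130:260,240:350]; cv2.imwrite('pics/2.png',cv2.cvtColor(cv2.resize(c,None,fx=4.5,fy=4.5,interpolation=2),cv2.COLOR_RGB2BGR))
E
```

```text
time: 0.77
position: [0.381, 0.2547, 0.2139]
orientation: [-0.0, -0.068, 0.998, -0.0]
ft_force: [0.9, 0.4, -0.6]
opening: -0.0001
gripper_force: 0.0
[  6   9  18  14 188] [ 0.60394423 -0.16421419  0.045     ]
```

View pics/2.png

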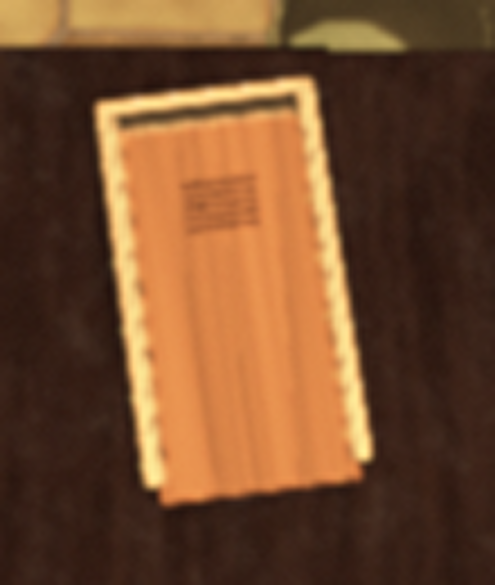

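The crop shows the lid about 8 mm open (gap along the rear wall, lid protruding at the front), with the strips centred at crop (221,205), which is pixel (289,175.6). That gives a grip point of (0.604, -0.164), which fits the box pose plus 8 mm of opening.

```bash
python3 -m handwheel '[[-1,0.0186,-0.035,0,0,0,0],[-1,0.0186,-0.035,0,0,0,0],[-1,0.0186,-0.035,0,0,0,0],[-1,0.0186,-0.035,0,0,0,0],[-1,0.0186,-0.035,0,0,0,0],[-1,0.0186,-0.035,0,0,0,0],[-1,0.0186,-0.035,0,0,0,0],[-1,0.0186,-0.035,0,0,0,0.02]]' >/dev/null
python3 -m handwheel '[[-1,0.0186,-0.034,-0.02,0,0,0],[-1,0.0186,-0.034,-0.02,0,0,0],[-1,0.0186,-0.034,-0.02,0,0,0],[-1,0.0186,-0.034,-0.02,0,0,0],[-1,0,0,-0.02,0,0,0],[-1,0,0,-0.02,0,0,0],[-1,0,0,0,0,0,0],[-1,0,0,0,0,0,0]]'
```

```text
time: 2.1
position: [0.5994, -0.1529, 0.0961]
orientation: [-0.002, -0.078, 0.997, 0.001]
ft_force: [0.8, -0.5, -0.5]
opening: -0.0002
gripper_force: 0.0
```

```bash
python3 -m handwheel '[[-1,0.004,-0.011,-0.01,0,0,0],[-1,0,0,-0.01,0,0,0],[-1,0,0,-0.005,0,0,0],[-1,0,0,-0.003,0,0,0],[-1,0,0,-0.002,0,0,0],[-1,0,0,0,0,0,0],[-1,0,0,0,0,0,0],[-1,0,0,0,0,0,0]]'
```

```text
time: 2.77
position: [0.605, -0.1644, 0.0683]
orientation: [0.0, -0.078, 0.997, -0.0]
ft_force: [-0.2, 0.5, -0.7]
opening: -0.0
gripper_force: 0.0
```

```bash
python3 -m handwheel '[[-1,0,0,-0.002,0,0,0],[-1,0,0,-0.002,0,0,0],[-1,0,0,-0.001,0,0,0],[-1,0,0,0,0,0,0],[-1,0,0,0,0,0,0]]';python3 -m handwheel '[[-1,0,0,-0.0005,0,0,0],[-1,0,0,-0.0005,0,0,0],[-1,0,0,0,0,0,0],[-1,0,0,0,0,0,0]]'
```

```text
time: 3.18
position: [0.6046, -0.1645, 0.0625]
orientation: [-0.0, -0.078, 0.997, 0.0]
ft_force: [0.1, -0.2, 0.6]
opening: 0.0001
gripper_force: 0.0
time: 3.52
position: [0.6047, -0.1645, 0.0617]
orientation: [-0.0, -0.078, 0.997, 0.0]
ft_force: [0.7, 0.7, -0.5]
opening: -0.0001
gripper_force: 0.0
```

```bash
python3 -m handwheel '[[-1,0,0,-0.0005,0,0,0],[-1,0,0,0,0,0,0],[-1,0,0,0,0,0,0]]'
```

```text
time: 3.77
position: [0.6047, -0.1645, 0.0612]
orientation: [-0.0, -0.078, 0.997, 0.0]
ft_force: [-0.7, 0.8, 0.6]
opening: -0.0
gripper_force: 0.0
```

```bash
python3 -m handwheel '[[-1,0,0,-0.0004,0,0,0],[-1,0,0,0,0,0,0],[-1,0,0,0,0,0,0]]'
```

```text
time: 4.02
position: [0.6047, -0.1645, 0.0608]
orientation: [-0.0, -0.078, 0.997, 0.0]
ft_force: [-0.7, -0.6, 0.2]
opening: -0.0001
gripper_force: 0.0
```

```bash
python3 -m handwheel '[[-1,0,0,-0.0004,0,0,0],[-1,0,0,0,0,0,0],[-1,0,0,0,0,0,0]]'
```

```text
time: 4.27
position: [0.6047, -0.1645, 0.0604]
orientation: [-0.0, -0.078, 0.997, 0.0]
ft_force: [-0.1, -0.2, -0.6]
opening: -0.0002
gripper_force: 0.0
```

```bash
python3 -m handwheel '[[-1,0,0,-0.0004,0,0,0],[-1,0,0,0,0,0,0],[-1,0,0,0,0,0,0]]'
```

```text
time: 4.52
position: [0.6047, -0.1645, 0.0599]
orientation: [-0.0, -0.078, 0.997, 0.0]
ft_force: [-0.8, 0.2, -0.6]
opening: -0.0002
gripper_force: 0.0
```

```bash
python3 -m handwheel '[[-1,0,0,-0.0003,0,0,0],[-1,0,0,0,0,0,0],[-1,0,0,0,0,0,0]]'
```

```text
time: 4.77
position: [0.6047, -0.1645, 0.0597]
orientation: [-0.0, -0.078, 0.997, -0.0]
ft_force: [-0.8, 0.0, -0.4]
opening: -0.0001
gripper_force: 0.0
```

```bash
python3 -m handwheel '[[-1,0,0,-0.0005,0,0,0],[-1,0,0,0,0,0,0],[-1,0,0,0,0,0,0]]'
```

```text
time: 5.02
position: [0.6047, -0.1645, 0.0592]
orientation: [-0.0, -0.078, 0.997, 0.0]
ft_force: [0.9, -0.2, 0.0]
opening: -0.0
gripper_force: 0.0
```

```bash
python3 -m handwheel '[[-1,0,0,-0.0004,0,0,0],[-1,0,0,0,0,0,0],[-1,0,0,0,0,0,0]]'
python3 - <<'E'
from h import *
b=read_camera('side'); p=pix(b,[.6047,-.1645,.045]); print(p)
x,y=p.astype(int); x0=max(x-60,0);c=b['color'][max(y-60,0):y+45,x0:x+80]
cv2.imwrite('pics/3.png',cv2.cvtColor(cv2.resize(c,None,fx=5,fy=5,interpolation=2),cv2.COLOR_RGB2BGR))
E
```

```text
time: 5.27
position: [0.6047, -0.1645, 0.0588]
orientation: [-0.0, -0.078, 0.997, 0.0]
ft_force: [-0.3, -0.5, -0.1]
opening: -0.0002
gripper_force: 0.0
[257.80434264 172.92828717]
```

View pics/3.png

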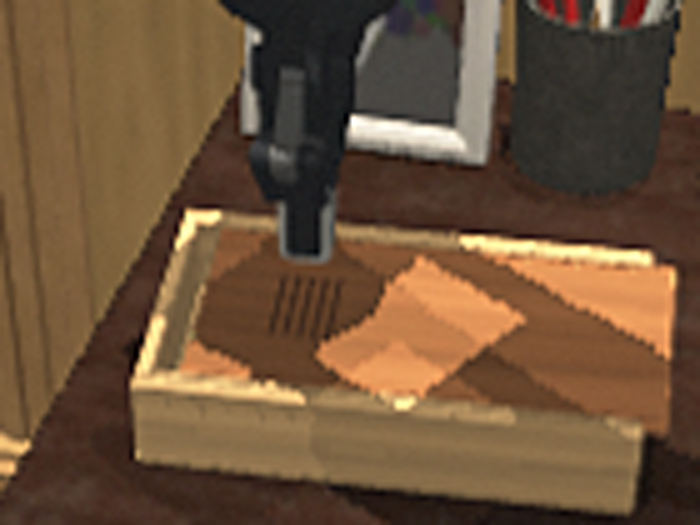

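The finger ends at crop (305,262), while the strips are at (305,305), so it is either still above the lid or offset. I'll check with the depth map.

Run:
```python
from h import *
b=read_camera('side'); P=cloud(b)
u=258
for v in range(145,180,2): print(v,P[v,u].round(4),b['color'][v,u])
a=read_camera('top'); Q=cloud(a); 
p=pix(a,[.6047,-.1645,.1]); print(p)
print(get_obs()['qpos'])
```

```text
145 [ 0.5847 -0.1023  0.1664] [31 32 33]
147 [ 0.5849 -0.1031  0.1612] [32 32 33]
149 [ 0.5888 -0.1152  0.1471] [26 29 31]
151 [ 0.5911 -0.1227  0.1365] [31 32 33]
153 [ 0.5949 -0.1347  0.1222] [29 29 29]
155 [ 0.6008 -0.1535  0.1021] [30 29 31]
157 [ 0.5999 -0.1507  0.0993] [33 34 34]
159 [ 0.5996 -0.1496  0.095 ] [31 31 31]
161 [ 0.601  -0.1542  0.0861] [28 28 30]
163 [ 0.6002 -0.1516  0.083 ] [80 75 67]
165 [ 0.6127 -0.1912  0.0443] [104  65  38]
167 [ 0.6106 -0.1844  0.0444] [97 63 41]
169 [ 0.6085 -0.1778  0.0445] [86 57 36]
171 [ 0.6064 -0.1713  0.0445] [62 38 24]
173 [ 0.6036 -0.1625  0.0467] [70 44 30]
175 [ 0.6025 -0.159   0.0442] [88 58 35]
177 [ 0.6006 -0.1528  0.0441] [96 64 41]
179 [ 0.5985 -0.1462  0.0445] [92 60 37]
[290.53150538 169.58416482]
[-4.54645763e-01  4.64464364e-01  1.57875222e+00 -2.15841528e-05
  1.09833540e+00 -2.18103972e+00]
```

```bash
cat > tip.py <<'E'
from h import *
b=read_camera('side'); P=cloud(b); o=get_obs(); x,y,z=o['position']
m=(abs(P[...,0]-x)<.02)&(abs(P[...,1]-y)<.03)&(P[...,2]>.049)&(P[...,2]<.2)&(b['z_map']>0)&(b['color'].max(-1)<110)
q=P[m]; q=q[np.argsort(q[:,2])]; print(len(q),q[:5].round(4).tolist()); print('pos',o['position'].round(4),'f',o['ft_force'].round(1))
E
python3 -m handwheel '[[-1,0,0,-0.002,0,0,0],[-1,0,0,-0.001,0,0,0],[-1,0,0,-0.001,0,0,0],[-1,0,0,-0.001,0,0,0],[-1,0,0,0,0,0,0],[-1,0,0,0,0,0,0]]'; python3 tip.py
```

```text
time: 5.92
position: [0.6047, -0.1644, 0.0537]
orientation: [-0.0, -0.078, 0.997, 0.0]
ft_force: [0.7, 1.0, 0.1]
opening: 0.0
gripper_force: 0.0
313 [[0.5939, -0.1593, 0.0707], [0.6057, -0.1552, 0.071], [0.6119, -0.154, 0.0731], [0.6099, -0.1546, 0.0731], [0.5929, -0.1629, 0.0761]]
pos [ 0.6047 -0.1645  0.0538] f [-0.9  1.  -0.1]
```

```bash
python3 -m handwheel '[[-1,0,0,-0.003,0,0,0],[-1,0,0,-0.003,0,0,0],[-1,0,0,-0.003,0,0,0],[-1,0,0,-0.002,0,0,0],[-1,0,0,-0.001,0,0,0],[-1,0,0,0,0,0,0],[-1,0,0,0,0,0,0]]'; python3 tip.py
```

```text
time: 6.55
position: [0.6047, -0.1645, 0.0417]
orientation: [-0.0, -0.078, 0.997, 0.0]
ft_force: [1.4, 0.2, 0.3]
opening: -0.0002
gripper_force: 0.0
300 [[0.6063, -0.157, 0.0586], [0.6081, -0.1557, 0.0592], [0.6018, -0.1568, 0.0599], [0.6097, -0.1539, 0.0602], [0.6126, -0.1561, 0.0605]]
pos [ 0.6048 -0.1645  0.0418] f [ 0.2  0.1 -0.2]
```

```bash
python3 -m handwheel '[[-1,0,0,-0.003,0,0,0],[-1,0,0,-0.002,0,0,0],[-1,0,0,-0.002,0,0,0],[-1,0,0,-0.001,0,0,0],[-1,0,0,0,0,0,0],[-1,0,0,0,0,0,0]]'; python3 tip.py
```

```text
time: 7.1
position: [0.6047, -0.1644, 0.0337]
orientation: [-0.0, -0.078, 0.997, 0.0]
ft_force: [-0.2, 0.1, -0.3]
opening: 0.0
gripper_force: 0.0
288 [[0.6061, -0.1563, 0.051], [0.602, -0.1574, 0.0511], [0.6, -0.1579, 0.0512], [0.6079, -0.1549, 0.0516], [0.6098, -0.154, 0.0519]]
pos [ 0.6047 -0.1645  0.0338] f [1.2 0.5 0.1]
```

```bash
python3 -m handwheel '[[-1,0,0,-0.0005,0,0,0],[-1,0,0,-0.0005,0,0,0],[-1,0,0,0,0,0,0],[-1,0,0,0,0,0,0]]'
```

```text
time: 7.48
position: [0.6047, -0.1645, 0.0328]
orientation: [-0.0, -0.078, 0.997, 0.0]
ft_force: [0.4, -0.9, -0.4]
opening: -0.0005
gripper_force: 0.0
```

```bash
python3 -m handwheel '[[-1,0,0,-0.0005,0,0,0],[-1,0,0,0,0,0,0],[-1,0,0,0,0,0,0]]'
```

```text
time: 7.73
position: [0.6047, -0.1645, 0.0323]
orientation: [-0.0, -0.078, 0.997, 0.0]
ft_force: [-0.5, 0.5, 0.5]
opening: 0.0002
gripper_force: 0.0
```

```bash
python3 -m handwheel '[[-1,0,0,-0.0005,0,0,0],[-1,0,0,-0.0005,0,0,0],[-1,0,0,-0.0005,0,0,0],[-1,0,0,0,0,0,0],[-1,0,0,0,0,0,0]]'; python3 tip.py
```

```text
time: 8.15
position: [0.6047, -0.1645, 0.0307]
orientation: [-0.0, -0.078, 0.997, 0.0]
ft_force: [0.3, -0.1, -0.1]
opening: 0.0003
gripper_force: 0.0
285 [[0.6098, -0.154, 0.0491], [0.6077, -0.1543, 0.0494], [0.5994, -0.1561, 0.0501], [0.5932, -0.1576, 0.0504], [0.6122, -0.1545, 0.0509]]
pos [ 0.6047 -0.1645  0.0308] f [-0.3  0.3  0.2]
```

```bash
python3 -m handwheel '[[-1,0,0,-0.0005,0,0,0],[-1,0,0,0,0,0,0],[-1,0,0,0,0,0,0]]' | grep -E 'pos|ft'; python3 -m handwheel '[[-1,0,0,-0.0005,0,0,0],[-1,0,0,0,0,0,0],[-1,0,0,0,0,0,0]]' | grep -E 'pos|ft'
```

```text
position: [0.6047, -0.1645, 0.0303]
ft_force: [0.1, 0.2, -0.2]
position: [0.6047, -0.1645, 0.0298]
ft_force: [-0.5, 0.4, 0.3]
```

```bash
python3 -m handwheel '[[-1,0,0,-0.0005,0,0,0],[-1,0,0,0,0,0,0],[-1,0,0,0,0,0,0]]' | grep -E 'pos|ft'; python3 -m handwheel '[[-1,0,0,-0.0005,0,0,0],[-1,0,0,0,0,0,0],[-1,0,0,0,0,0,0]]' | grep -E 'pos|ft'
```

```text
position: [0.6047, -0.1645, 0.0293]
ft_force: [-0.2, -0.9, -0.3]
position: [0.6047, -0.1645, 0.0287]
ft_force: [0.0, -0.4, -0.3]
```

```bash
python3 -m handwheel '[[-1,0,0,-0.0005,0,0,0],[-1,0,0,0,0,0,0],[-1,0,0,0,0,0,0]]' | grep -E 'pos|ft'
```

```text
position: [0.6047, -0.1645, 0.0283]
ft_force: [0.6, -0.3, 0.1]
```

```bash
python3 -m handwheel '[[-1,0,0,-0.0003,0,0,0],[-1,0,0,0,0,0,0],[-1,0,0,0,0,0,0]]' | grep -E 'pos|ft'
```

```text
position: [0.6047, -0.1645, 0.028]
ft_force: [-0.3, -0.4, 0.5]
```

```bash
python3 -m handwheel '[[-1,0,0,-0.0004,0,0,0],[-1,0,0,0,0,0,0],[-1,0,0,0,0,0,0]]' | grep -E 'pos|ft'
```

```text
position: [0.6048, -0.1645, 0.0276]
ft_force: [-0.2, 0.4, -0.0]
```

```bash
python3 -m handwheel '[[-1,0,0,-0.0004,0,0,0],[-1,0,0,0,0,0,0],[-1,0,0,0,0,0,0]]' | grep -E 'pos|ft'
python3 - <<'E'
from h import *
b=read_camera('side')
x,y=pix(b,[.6047,-.1645,.045]).astype(int);c=b['color'][y-50:y+30,x-50:x+60]
cv2.imwrite('pics/4.png',cv2.cvtColor(cv2.resize(c,None,fx=6,fy=6,interpolation=2),cv2.COLOR_RGB2BGR))
E
```

```text
position: [0.6048, -0.1645, 0.0274]
ft_force: [-0.3, -0.3, 3.1]
```

View pics/4.png

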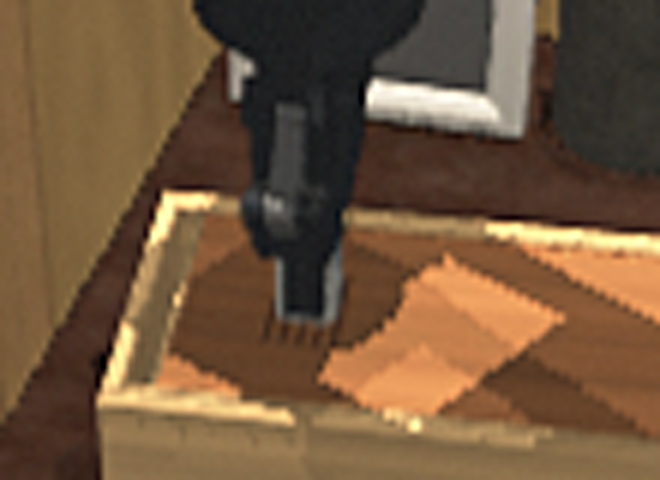

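The fingers stand on the strips at crop (305,320), and contact is at a reported z of 0.0274. So the tips really lie at reported z + 0.0175. Next I press to about 13 N.

```bash
python3 -m handwheel '[[-1,0,0,-0.0005,0,0,0],[-1,0,0,0,0,0,0],[-1,0,0,0,0,0,0]]' | grep -E 'pos|ft'
```

```text
position: [0.6048, -0.1645, 0.0272]
ft_force: [-2.2, 0.3, 5.0]
```

```bash
python3 -m handwheel '[[-1,0,0,-0.0003,0,0,0],[-1,0,0,0,0,0,0],[-1,0,0,0,0,0,0]]' | grep -E 'pos|ft'
```

```text
position: [0.6048, -0.1646, 0.0271]
ft_force: [-2.5, 0.8, 7.1]
```

```bash
python3 -m handwheel '[[-1,0,0,-0.0005,0,0,0],[-1,0,0,-0.0004,0,0,0],[-1,0,0,0,0,0,0],[-1,0,0,0,0,0,0]]' | grep -E 'pos|ft'
```

```text
position: [0.6049, -0.1646, 0.0267]
ft_force: [-4.5, 1.4, 10.3]
```

```bash
python3 -m handwheel '[[-1,-0.001,-0.00015,0,0,0,0],[-1,-0.002,-0.0003,0,0,0,0],[-1,-0.003,-0.00045,0,0,0,0],[-1,-0.003,-0.00045,0,0,0,0],[-1,0,0,0,0,0,0]]' | grep -E 'pos|ft'
```

```text
position: [0.5978, -0.1665, 0.0272]
ft_force: [2.2, 1.1, 6.0]
```

```bash
python3 -m handwheel '[[-1,0,0,-0.0005,0,0,0],[-1,0,0,-0.0005,0,0,0],[-1,0,0,-0.0002,0,0,0],[-1,0,0,0,0,0,0],[-1,0,0,0,0,0,0]]' | grep -E 'pos|ft'
python3 - <<'E'
from h import *
b=read_camera('side')
x,y=pix(b,[.56,-.1645,.045]).astype(int);c=b['color'][y-50:y+40,x-70:x+60]
cv2.imwrite('pics/5.png',cv2.cvtColor(cv2.resize(c,None,fx=5,fy=5,interpolation=2),cv2.COLOR_RGB2BGR))
E
```

```text
position: [0.5978, -0.1665, 0.0266]
ft_force: [-0.4, 2.0, 12.3]
```

View pics/5.png

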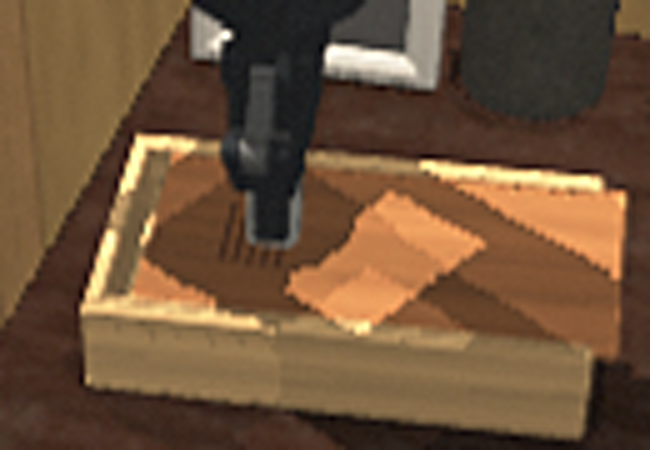

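The fingers slipped about 7 mm over the lid: the strips stayed put, and the tips are now at the right end of them. I need a firmer press, about 15 N, held through the motion.

```bash
python3 -m handwheel '[[-1,0,0,-0.0004,0,0,0],[-1,0,0,0,0,0,0],[-1,0,0,0,0,0,0]]' | grep -E 'pos|ft'; python3 -m handwheel '[[-1,-0.001,-0.00015,0,0,0,0],[-1,-0.001,-0.00015,0,0,0,0]]' | grep -E 'pos|ft'
```

```text
position: [0.5978, -0.1665, 0.0265]
ft_force: [-0.7, 2.2, 14.3]
position: [0.5976, -0.1667, 0.0269]
ft_force: [5.9, 3.2, 10.4]
```

```bash
python3 -m handwheel '[[-1,-0.001,-0.00015,0,0,0,0],[-1,-0.001,-0.00015,0,0,0,0]]' | grep -E 'pos|ft'; python3 -m handwheel '[[-1,-0.001,-0.00015,0,0,0,0]]' | grep -E 'pos|ft'
```

```text
position: [0.596, -0.1672, 0.0269]
ft_force: [5.8, 2.9, 9.3]
position: [0.595, -0.1675, 0.0269]
ft_force: [6.7, 2.6, 8.1]
```

```bash
python3 -m handwheel '[[-1,-0.001,0.0002,-0.0004,0,0,0],[-1,-0.001,0.0002,-0.0003,0,0,0]]' | grep -E 'pos|ft'; python3 -m handwheel '[[-1,-0.001,0,0,0,0,0],[-1,-0.001,0,0,0,0,0]]' | grep -E 'pos|ft'
```

```text
position: [0.5939, -0.1677, 0.0268]
ft_force: [8.0, 0.7, 11.0]
position: [0.592, -0.1679, 0.0269]
ft_force: [7.6, 0.8, 9.6]
```

```bash
python3 -m handwheel '[[-1,-0.001,0,0,0,0,0],[-1,-0.001,0,0,0,0,0]]' | grep -E 'pos|ft'; python3 tip.py
```

```text
position: [0.59, -0.168, 0.0269]
ft_force: [6.7, 0.8, 9.4]
254 [[0.5898, -0.1537, 0.0517], [0.5878, -0.1543, 0.0517], [0.5918, -0.1528, 0.0519], [0.5806, -0.1594, 0.0523], [0.5835, -0.1544, 0.0528]]
pos [ 0.5898 -0.168   0.0268] f [ 7.8 -0.6  9.7]
```

```bash
cat > lid.py <<'E'
from h import *
a=read_camera('top'); P=cloud(a); th=np.deg2rad(8.9); d=np.array([np.cos(th),np.sin(th)]); n=np.array([-d[1],d[0]])
Q=P[...,:2]-[.5628,-.1708]; X=Q@d; Y=Q@n
m=(P[...,2]>.035)&(P[...,2]<.055)
e=[]
for y in np.arange(-.04,.041,.01):
    k=m&(abs(Y-y)<.004)&(X<0)&(X>-.26); e.append(X[k].min() if k.any() else 0)
print('front edges',np.round(e,3)); 
k=m&(abs(abs(Y)-.0565)<.002); print('walls X',X[k].min().round(3),X[k].max().round(3))
o=get_obs();q=o['position'][:2]-[.5628,-.1708]; print('tool in box',(q@d).round(4),(q@n).round(4),o['ft_force'].round(1),o['time'])
E
python3 lid.py; python3 -m handwheel '[[-1,-0.001,0,-0.0005,0,0,0],[-1,-0.001,-0.0002,-0.0003,0,0,0]]' | grep -E 'pos|ft'
```

```text
front edges [-0.116 -0.032 -0.024 -0.015 -0.009 -0.     0.     0.     0.   ]
walls X -0.36 0.066
tool in box 0.0271 -0.0015 [ 7.   0.5 10.8] 13.2333
position: [0.5885, -0.1683, 0.0265]
ft_force: [7.8, 1.0, 14.2]
```

```bash
python3 -m handwheel '[[-1,-0.002,-0.0003,0,0,0,0],[-1,-0.002,-0.0003,0,0,0,0]]' | grep -E 'pos|ft';python3 -m handwheel '[[-1,-0.002,-0.0003,0,0,0,0],[-1,-0.002,-0.0003,0,0,0,0]]' | grep -E 'pos|ft';  python3 lid.py
```

```text
position: [0.5846, -0.1689, 0.0266]
ft_force: [8.4, 1.6, 11.8]
position: [0.5805, -0.1695, 0.0266]
ft_force: [8.1, 1.4, 12.4]
front edges [-0.045 -0.049 -0.043 -0.035 -0.026 -0.02  -0.011 -0.005  0.   ]
walls X -0.36 0.053
tool in box 0.0174 -0.0015 [ 7.9  0.9 12.9] 13.7833
```

```bash
sed -i "s/'top'/'side'/" lid.py; python3 lid.py; python3 -m handwheel '[[-1,-0.002,-0.0003,0,0,0,0],[-1,-0.002,-0.0003,0,0,0,0],[-1,-0.002,-0.0003,0,0,0,0],[-1,-0.002,-0.0003,0,0,0,0]]' | grep -E 'pos|ft';  python3 lid.py
```

```text
front edges [-0.125 -0.125 -0.123 -0.123 -0.124 -0.124 -0.124 -0.124 -0.124]
walls X -0.363 0.104
tool in box 0.0173 -0.0014 [ 6.5  0.2 13.6] 13.8333
position: [0.5725, -0.1707, 0.0266]
ft_force: [8.4, 1.5, 12.7]
front edges [-0.132 -0.132 -0.132 -0.132 -0.132 -0.132 -0.132 -0.132 -0.132]
walls X -0.367 0.106
tool in box 0.0093 -0.0014 [ 6.3  0.5 13.9] 14.2167
```

```bash
python3 -m handwheel '[[-1,-0.002,-0.0003,0,0,0,0],[-1,-0.003,-0.0005,0,0,0,0],[-1,-0.003,-0.0005,0,0,0,0],[-1,-0.003,-0.0005,0,0,0,0],[-1,-0.003,-0.0005,0,0,0,0],[-1,-0.003,-0.0005,0,0,0,0]]' | grep -E 'pos|ft';  python3 lid.py
```

```text
position: [0.5554, -0.1735, 0.0265]
ft_force: [7.2, 2.8, 13.5]
front edges [-0.148 -0.149 -0.148 -0.149 -0.148 -0.148 -0.148 -0.148 -0.148]
walls X -0.364 0.106
tool in box -0.0082 -0.0015 [ 7.2  1.1 15. ] 14.7667
```

```bash
python3 -m handwheel '[[-1,-0.002,-0.0003,0,0,0,0],[-1,-0.003,-0.0005,0,0,0,0],[-1,-0.003,-0.0005,0,0,0,0],[-1,-0.003,-0.0005,0,0,0,0],[-1,-0.003,-0.0005,0,0,0,0],[-1,-0.003,-0.0005,0,0,0,0]]' | grep -E 'pos|ft';  python3 lid.py
```

```text
position: [0.5383, -0.1761, 0.0264]
ft_force: [8.1, 3.4, 14.3]
front edges [-0.165 -0.165 -0.168 -0.167 -0.167 -0.167 -0.167 -0.167 -0.167]
walls X -0.367 0.104
tool in box -0.0255 -0.0014 [ 6.6  2.  15.4] 15.3167
```

```bash
python3 -m handwheel '[[-1,-0.002,-0.0003,0.0001,0,0,0],[-1,-0.003,-0.0003,0.0001,0,0,0],[-1,-0.003,-0.0004,0.0001,0,0,0],[-1,-0.003,-0.0004,0,0,0,0],[-1,-0.003,-0.0004,0,0,0,0],[-1,-0.003,-0.0004,0,0,0,0]]' | grep -E 'pos|ft';  python3 lid.py
```

```text
position: [0.5213, -0.1787, 0.0266]
ft_force: [7.8, 1.2, 13.3]
front edges [-0.185 -0.184 -0.184 -0.183 -0.183 -0.183 -0.183 -0.184 -0.184]
walls X -0.356 0.106
tool in box -0.0428 -0.0014 [ 5.6 -0.1 13.4] 15.8667
```

```bash
python3 -m handwheel '[[-1,-0.002,-0.0003,0.0001,0,0,0],[-1,-0.003,-0.0004,0,0,0,0],[-1,-0.003,-0.0004,0,0,0,0],[-1,-0.003,-0.0004,0,0,0,0],[-1,-0.003,-0.0004,0,0,0,0],[-1,-0.003,-0.0004,0,0,0,0]]' | grep -E 'pos|ft';  python3 lid.py
```

```text
position: [0.5043, -0.1813, 0.0266]
ft_force: [8.6, -0.3, 12.9]
front edges [-0.201 -0.201 -0.2   -0.2   -0.202 -0.201 -0.201 -0.201 -0.2  ]
walls X -0.363 0.106
tool in box -0.06 -0.0013 [ 6.8 -0.9 13.6] 16.4167
```

```bash
python3 -m handwheel '[[-1,-0.002,-0.0003,0,0,0,0],[-1,-0.003,-0.0004,0,0,0,0],[-1,-0.003,-0.0005,0,0,0,0],[-1,-0.003,-0.0005,0,0,0,0],[-1,-0.003,-0.0005,0,0,0,0],[-1,-0.003,-0.0005,0,0,0,0],[-1,-0.002,-0.0003,0,0,0,0]]' | grep -E 'pos|ft';  python3 lid.py
```

```text
position: [0.4851, -0.1844, 0.0265]
ft_force: [8.9, 1.7, 14.0]
front edges [-0.22  -0.22  -0.221 -0.221 -0.22  -0.22  -0.221 -0.221 -0.22 ]
walls X -0.361 0.106
tool in box -0.0792 -0.0014 [ 6.2  0.9 14.9] 17.05
```

```bash
python3 -m handwheel '[[-1,-0.001,-0.0002,0,0,0,0],[-1,-0.001,-0.0002,0,0,0,0],[-1,-0.001,-0.0001,0,0,0,0],[-1,-0.001,-0.0001,0,0,0,0]]' | grep -E 'pos|ft';  python3 lid.py
```

```text
position: [0.4812, -0.1849, 0.0265]
ft_force: [8.0, 1.5, 14.6]
front edges [-0.225 -0.224 -0.223 -0.225 -0.224 -0.224 -0.225 -0.224 -0.224]
walls X -0.365 0.106
tool in box -0.083 -0.0013 [ 6.9  0.9 14.4] 17.4333
```

```bash
python3 -m handwheel '[[-1,-0.001,-0.0001,0.0002,0,0,0],[-1,-0.001,-0.0001,0.0001,0,0,0]]' | grep -E 'pos|ft';  python3 lid.py; python3 -m handwheel '[[-1,-0.001,-0.0001,0,0,0,0]]' | grep -E 'pos|ft'
```

```text
position: [0.4792, -0.1853, 0.0266]
ft_force: [8.2, 0.0, 11.3]
front edges [-0.227 -0.226 -0.228 -0.227 -0.226 -0.228 -0.227 -0.226 -0.228]
walls X -0.367 0.106
tool in box -0.0851 -0.0013 [ 6.8  0.1 13.3] 17.65
position: [0.4782, -0.1854, 0.0266]
ft_force: [9.1, 1.0, 12.1]
```

```bash
python3 -m handwheel '[[-1,-0.001,-0.0001,0,0,0,0]]' | grep -E 'pos|ft';  python3 lid.py
```

```text
position: [0.4773, -0.1855, 0.0266]
ft_force: [8.5, 0.7, 11.9]
front edges [-0.227 -0.228 -0.227 -0.227 -0.226 -0.228 -0.227 -0.226 -0.228]
walls X -0.365 0.106
tool in box -0.0869 -0.0013 [ 8.6  0.1 12.6] 17.8667
```

```bash
python3 -m handwheel '[[-1,-0.001,-0.0001,0,0,0,0]]' | grep -E 'pos|ft';  python3 -m handwheel '[[-1,-0.001,-0.0001,0,0,0,0]]' | grep -E 'pos|ft';python3 lid.py
```

```text
position: [0.4763, -0.1856, 0.0266]
ft_force: [9.0, 1.2, 12.8]
position: [0.4753, -0.1857, 0.0266]
ft_force: [7.4, 0.6, 11.6]
front edges [-0.227 -0.228 -0.227 -0.226 -0.226 -0.228 -0.227 -0.228 -0.227]
walls X -0.367 0.106
tool in box -0.0889 -0.0012 [ 8.5  0.9 12.2] 18.0833
```

```bash
python3 -m handwheel '[[-1,0.001,0.0001,0.001,0,0,0],[-1,0,0,0.005,0,0,0],[-1,0,0,0.03,0,0,0],[-1,0,0,0.04,0,0,0],[-1,0,0.04,0.01,0,0,0],[-1,0,0.04,0,0,0,0],[-1,0,0.04,0,0,0,0],[-1,0,0.04,0,0,0,0]]' | grep -E 'pos|ft|time'; python3 -m handwheel '[[0.2,0,0.04,0,0,0,0],[0.2,0,0.04,0,0,0,0],[0.2,0,0.03,0,0,0,0],[0.2,0,0,0,0,0,0]]' | grep -E 'pos|op'
python3 - <<'E'
from h import *
a=read_camera('top');np.save('a2.npy',a,allow_pickle=True); P=cloud(a)
th=np.deg2rad(8.9); d=np.array([np.cos(th),np.sin(th)]); n=np.array([-d[1],d[0]]); Q=P[...,:2]-[.5628,-.1708]; X=Q@d;Y=Q@n
top=((P[...,2]>.035)&(P[...,2]<.055)&(X>-.27)&(X<.13)&(abs(Y)<.075))
w=np.float32(P[top][:,:2]*1000); print(cv2.minAreaRect(w))
for y in (-.03,0,.03):
  k=top&(abs(Y-y)<.006)&(X<.09); print(y,X[k].min().round(4),X[k].max().round(4))
k=top&(X>.0); print('rear',X[k].max(),Y[k].min(),Y[k].max())
c=a['color'][130:270,230:360]; cv2.imwrite('pics/6.png',cv2.cvtColor(cv2.resize(c,None,fx=4,fy=4,interpolation=2),cv2.COLOR_RGB2BGR))
E
```

```text
time: 18.75
position: [0.4699, -0.0215, 0.1092]
ft_force: [0.5, 0.6, 0.5]
position: [0.4691, 0.0918, 0.1087]
opening: 0.048
((501.8795166015625, -180.58802795410156), (335.1292724609375, 120.20291137695312), 8.873664855957031)
-0.03 -0.2289 -0.0291
0 -0.2286 -0.028
0.03 -0.2289 -0.0286
rear 0.10585612417024216 -0.06040684247038996 0.05977473584674872
```

View pics/6.png

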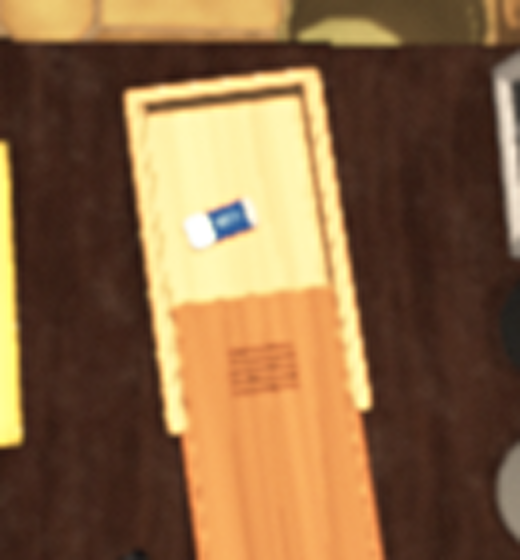

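The lid's rear edge is at box x = -0.0285, so 127 mm of the inside is bared and the lid is fully open. The box has not moved. The eraser lies at crop (220,222), which is pixel (285,185).

Run:
```python
from h import *
a=np.load('a2.npy',allow_pickle=True).item(); P=cloud(a); hsv=cv2.cvtColor(a['color'],cv2.COLOR_RGB2HSV).astype(int)
v,u=np.mgrid[:384,:512]; reg=(u>272)&(u<296)&(v>176)&(v<195)
print('floor',hsv[170,285],P[185,285],P[170,285],P[187,280])
m=(reg&((abs(hsv[...,0]-110)<20)&(hsv[...,1]>60)|(hsv[...,1]<60))).astype(np.uint8)
n,l,st,ce=cv2.connectedComponentsWithStats(m); i=1+np.argmax(st[1:,4]); 
cs,_=cv2.findContours((l==i).astype(np.uint8),0,1)
vv,uu=np.nonzero(l==i); w=np.float32([ray(a,x,y,.017)[:2] for x,y in zip(uu,vv)])*1000
print(st[i],cv2.minAreaRect(w)); c=w.mean(0); ev,V=np.linalg.eigh(np.cov((w-c).T)); print(c,np.sqrt(ev*12),np.degrees(np.arctan2(V[1,1],V[0,1])))
o=get_obs();print(o['position'],o['orientation'],o['qpos'])
```

```text
floor [ 26  82 254] [ 0.58350469 -0.15868022  0.01779804] [ 0.62455051 -0.15897063  0.00637162] [ 0.57787532 -0.14617525  0.0188994 ]
[276 179  18  13 144] ((582.4967651367188, -158.73776245117188), (22.349285125732422, 45.464195251464844), 18.920513153076172)
[ 582.90015 -157.55829] [20.41555948 45.47856187] 112.3878927752992
[0.46948433 0.08963567 0.10862368] [-7.54423858e-04 -8.00978434e-02  9.96786691e-01  2.43860125e-04] [-6.05712457e-02  9.28663635e-02  1.93784665e+00  3.02436411e-04
  1.11244200e+00 -1.79186913e+00]
```

```bash
python3 -m handwheel '[[0,0.0095,-0.0206,0,0,0,-0.115],[0,0.0095,-0.0206,0,0,0,-0.115],[0,0.0095,-0.0206,0,0,0,-0.115],[0,0.0095,-0.0206,0,0,0,-0.115],[0,0.0095,-0.0206,0,0,0,-0.115],[0,0.0095,-0.0206,0,0,0,-0.115],[0,0.0095,-0.0206,0,0,0,-0.115],[0,0.0095,-0.0206,0,0,0,-0.115]]' >/dev/null;  python3 -m handwheel '[[0,0.0095,-0.0206,0,0,0,-0.115],[0,0.0095,-0.0206,0,0,0,-0.115],[0,0.0095,-0.0206,-0.02,0,0,-0.115],[0,0.0095,-0.0206,-0.02,0,0,-0.115],[0,0,0,0,0,0,0],[0,0,0,0,0,0,0],[0,0,0,0,0,0,0]]'
python3 - <<'E'
from h import *
b=read_camera('side'); P=cloud(b); o=get_obs(); x,y,z=o['position']
m=(abs(P[...,0]-x)<.05)&(abs(P[...,1]-y)<.04)&(P[...,2]>.055)&(P[...,2]<.2)&(b['color'].max(-1)<110)
q=P[m]; print('pos',o['position'].round(4))
for s in (q[q[:,0]<x],q[q[:,0]>=x]):
    s=s[np.argsort(s[:,2])]; print(s[:4].round(4).tolist())
    t=s[s[:,2]<s[0,2]+.012]; print('x',t[:,0].min(),t[:,0].max(),'y',t[:,1].min(),t[:,1].max())
E
```

```text
time: 20.38
position: [0.5839, -0.1605, 0.0688]
orientation: [-0.001, 0.574, 0.819, -0.0]
ft_force: [-0.1, 0.7, -0.1]
opening: 0.0428
gripper_force: 0.0
pos [ 0.5844 -0.1602  0.0695]
[[0.5595, -0.1575, 0.0909], [0.555, -0.1563, 0.0929], [0.5569, -0.1555, 0.093], [0.5558, -0.1589, 0.0933]]
x 0.5485884349469003 0.5597956232519876 y -0.16352193644128618 -0.15551651127622282
[[0.6011, -0.1408, 0.091], [0.601, -0.1407, 0.0936], [0.6012, -0.1414, 0.0957], [0.6079, -0.1424, 0.0959]]
x 0.6010209516690163 0.6133075534748115 y -0.14414315349909046 -0.13882055169161567
```

```bash
python3 -m handwheel '[[0,-0.001,0.002,-0.02,0,0,0],[0,0,0,-0.02,0,0,0],[0,0,0,-0.015,0,0,0],[0,0,0,-0.01,0,0,0],[0,0,0,-0.006,0,0,0],[0,0,0,-0.004,0,0,0],[0,0,0,0,0,0,0],[0,0,0,0,0,0,0]]'
```

```text
time: 21.1
position: [0.5843, -0.1583, -0.0051]
orientation: [0.001, 0.575, 0.819, 0.0]
ft_force: [1.0, -0.2, 0.4]
opening: 0.0428
gripper_force: 0.0
```

```bash
python3 -m handwheel '[[0,0,0,-0.003,0,0,0],[0,0,0,-0.002,0,0,0],[0,0,0,0,0,0,0],[0,0,0,0,0,0,0]]'
```

```text
time: 21.43
position: [0.5837, -0.1582, -0.0108]
orientation: [0.0, 0.575, 0.818, 0.0]
ft_force: [-0.0, -0.5, 0.3]
opening: 0.0426
gripper_force: 0.0
```

```bash
python3 -m handwheel '[[-0.3,0,0,0,0,0,0],[-0.5,0,0,0,0,0,0],[-1,0,0,0,0,0,0],[-1,0,0,0,0,0,0],[-1,0,0,0,0,0,0],[-1,0,0,0,0,0,0]]' 20
```

```text
time: 21.93
position: [0.5839, -0.1583, -0.0107]
orientation: [0.0, 0.575, 0.818, 0.0]
ft_force: [0.2, 0.4, 2.0]
opening: 0.0191
gripper_force: 21.2
```

```bash
python3 -m handwheel '[[-1,0,0,0.003,0,0,0],[-1,0,0,0.01,0,0,0],[-1,0,0,0.025,0,0,0],[-1,0,0,0.03,0,0,0],[-1,0,0,0.022,0,0,0],[-1,0,0,0,0,0,0]]'|tail -5;  python3 -m handwheel '[[-1,-0.0075,0.028,0,0,0,0],[-1,-0.0075,0.028,0,0,0,0],[-1,-0.0075,0.028,0,0,0,0],[-1,-0.0075,0.028,0,0,0,0],[-1,-0.0075,0.028,0,0,0,0],[-1,-0.0075,0.028,0,0,0,0],[-1,-0.007,0.028,0,0,0,0],[-1,0,0,0,0,0,0]]'
python3 - <<'E'
from h import *
b=read_camera('side'); P=cloud(b); o=get_obs(); x,y,z=o['position']
k=pix(b,[x,y,.09]).astype(int); print(k)
hsv=cv2.cvtColor(b['color'],cv2.COLOR_RGB2HSV)
c=b['color'][k[1]-60:k[1]+50,k[0]-70:k[0]+70]; cv2.imwrite('pics/7.png',cv2.cvtColor(cv2.resize(c,None,fx=5,fy=5,interpolation=2),cv2.COLOR_RGB2BGR))
s=(abs(P[...,0]-x)<.04)&(abs(P[...,1]-y)<.05)&(P[...,2]>.05)&(P[...,2]<.13)
q=P[s&((hsv[...,2]>150)&(hsv[...,1]<60)|(hsv[...,0]>95)&(hsv[...,0]<125)&(hsv[...,1]>120))]; print(len(q),np.percentile(q,[2,50,98],axis=0).round(4) if len(q) else '')
E
```

```text
position: [0.5873, -0.1598, 0.0855]
orientation: [0.005, 0.575, 0.818, 0.001]
ft_force: [1.5, -1.0, 0.7]
opening: 0.0196
gripper_force: 21.0
time: 23.1
position: [0.5294, 0.0422, 0.0787]
orientation: [-0.001, 0.573, 0.819, 0.0]
ft_force: [-0.6, -0.7, -0.3]
opening: 0.0193
gripper_force: 21.0
[263 235]
178 [[0.5154 0.0277 0.101 ]
 [0.5257 0.0501 0.106 ]
 [0.5398 0.0647 0.1091]]
```

View pics/7.png

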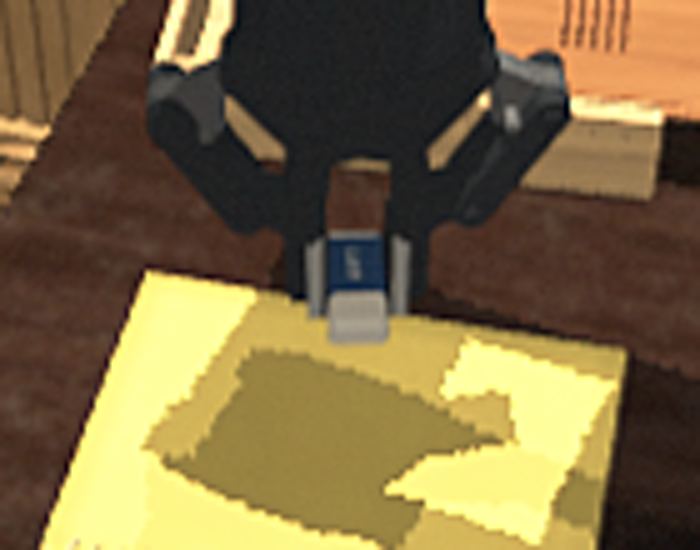

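The eraser is held level at crop (357,285), with its underside about 88 mm above the cover. I lower it.

```bash
python3 -m handwheel '[[-1,0,0,-0.02,0,0,0],[-1,0,0,-0.02,0,0,0],[-1,0,0,-0.017,0,0,0],[-1,0,0,-0.012,0,0,0],[-1,0,0,-0.007,0,0,0],[-1,0,0,-0.004,0,0,0],[-1,0,0,-0.002,0,0,0],[-1,0,0,0,0,0,0]]'; python3 -m handwheel '[[-1,0,0,-0.001,0,0,0],[-1,0,0,-0.001,0,0,0],[-1,0,0,0,0,0,0],[-1,0,0,0,0,0,0]]'
```

```text
time: 23.82
position: [0.5321, 0.0376, -0.0027]
orientation: [0.0, 0.575, 0.818, 0.0]
ft_force: [0.1, 0.2, 0.5]
opening: 0.0197
gripper_force: 21.0
time: 24.15
position: [0.532, 0.0378, -0.0045]
orientation: [0.0, 0.575, 0.818, 0.0]
ft_force: [0.5, -0.2, 0.2]
opening: 0.0192
gripper_force: 21.0
```

```bash
python3 -m handwheel '[[-1,0,0,-0.0008,0,0,0],[-1,0,0,0,0,0,0],[-1,0,0,0,0,0,0]]'|grep -E 'pos|ft'
```

```text
position: [0.5317, 0.0378, -0.0057]
ft_force: [-0.1, -0.3, -0.1]
```

```bash
python3 -m handwheel '[[-1,0,0,-0.0006,0,0,0],[-1,0,0,0,0,0,0],[-1,0,0,0,0,0,0]]'|grep -E 'pos|ft'
```

```text
position: [0.5317, 0.0378, -0.0064]
ft_force: [0.1, 0.6, -0.4]
```

```bash
python3 -m handwheel '[[-1,0,0,-0.0007,0,0,0],[-1,0,0,0,0,0,0],[-1,0,0,0,0,0,0]]'|grep -E 'pos|ft'
```

```text
position: [0.5316, 0.0378, -0.0071]
ft_force: [-0.2, 0.1, 0.5]
```

```bash
python3 -m handwheel '[[-1,0,0,-0.0006,0,0,0],[-1,0,0,0,0,0,0],[-1,0,0,0,0,0,0]]'|grep -E 'pos|ft'
```

```text
position: [0.5317, 0.0378, -0.0076]
ft_force: [0.0, 0.4, -0.7]
```

```bash
python3 -m handwheel '[[-1,0,0,-0.0006,0,0,0],[-1,0,0,0,0,0,0],[-1,0,0,0,0,0,0]]'|grep -E 'pos|ft'
```

```text
position: [0.5317, 0.0378, -0.0082]
ft_force: [0.0, -0.2, -0.6]
```

```bash
python3 -m handwheel '[[-1,0,0,-0.0005,0,0,0],[-1,0,0,0,0,0,0],[-1,0,0,0,0,0,0]]'|grep -E 'pos|ft'
```

```text
position: [0.5318, 0.0378, -0.0084]
ft_force: [-2.1, 0.2, 4.1]
```

```bash
python3 -m handwheel '[[-1,0,0,-0.0005,0,0,0],[-1,0,0,0,0,0,0],[-1,0,0,0,0,0,0]]'|grep -E 'pos|ft'
```

```text
position: [0.5318, 0.0378, -0.0084]
ft_force: [-4.1, 0.2, 10.8]
```

```bash
python3 -m handwheel '[[-1,0,0,0.0007,0,0,0],[-1,0,0,0,0,0,0],[-0.35,0,0,0,0,0,0],[-0.2,0,0,0,0,0,0],[-0.1,0,0,0,0,0,0],[0,0,0,0,0,0,0],[0,0,0,0,0,0,0]]'; python3 -m handwheel '[[0,0,0,0.005,0,0,0],[0,0,0,0.015,0,0,0],[0,0,0,0.03,0,0,0],[0,0,0,0.04,0,0,0],[0,-0.02,0.035,0.01,0,0,0],[0,-0.02,0.035,0,0,0,0],[0,-0.02,0.035,0,0,0,0],[0,-0.02,0.035,0,0,0,0]]'; python3 -m handwheel '[[0,-0.02,0.035,0,0,0,0],[0,-0.02,0.03,0,0,0,0],[0,0,0,0,0,0,0],[0,0,0,0,0,0,0]]'
python3 - <<'E'
from h import *
a=read_camera('top');b=read_camera('side');P=cloud(a)
th=np.deg2rad(8.9); d=np.array([np.cos(th),np.sin(th)]); n=np.array([-d[1],d[0]]); Q=P[...,:2]-[.5628,-.1708]; X=Q@d;Y=Q@n
top=((P[...,2]>.035)&(P[...,2]<.055)&(X>-.27)&(X<.13)&(abs(Y)<.075))
for y in (-.03,0,.03):
  k=top&(abs(Y-y)<.006)&(X<.09); print(y,X[k].min().round(4),X[k].max().round(4))
k=top&(X>0); print('rear',X[k].max(),Y[k].min(),Y[k].max())
k=pix(a,[.532,.038,.015]).astype(int); print(k,P[k[1]-4:k[1]+5:2,k[0],2].round(4))
cv2.imwrite('pics/8.png',cv2.cvtColor(cv2.resize(np.hstack([a['color'][130:290,150:350],b['color'][140:300,190:390]]),(800,320),interpolation=2),cv2.COLOR_RGB2BGR))
E
```

```text
time: 26.48
position: [0.5316, 0.0378, -0.0087]
orientation: [-0.0, 0.575, 0.818, -0.0]
ft_force: [-0.2, -0.0, -0.8]
opening: 0.0426
gripper_force: 0.0
time: 27.15
position: [0.4512, 0.1789, 0.0925]
orientation: [0.001, 0.575, 0.818, 0.001]
ft_force: [0.1, 1.0, 0.0]
opening: 0.0427
gripper_force: 0.0
time: 27.48
position: [0.4106, 0.2442, 0.0918]
orientation: [0.0, 0.573, 0.82, 0.0]
ft_force: [-0.2, -0.8, 1.0]
opening: 0.0426
gripper_force: 0.0
-0.03 -0.2292 -0.0289
0 -0.2285 -0.0285
0.03 -0.229 -0.0286
rear 0.10603591143748306 -0.06067433624036486 0.05980156434647647
[205 203] [0.0095 0.0216 0.0199 0.0211 0.0187]
```

View pics/8.png

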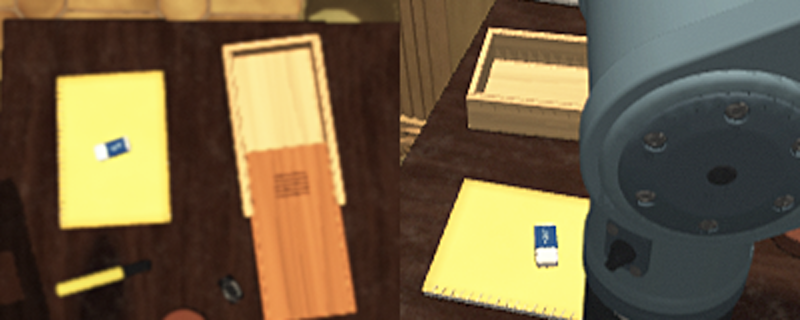

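The eraser lies flat at the middle of the notebook (left view, at (112,148)). The box has not moved and the lid is still at its stop, so I hand the job in.

```bash
python3 -c "
from cell import workorder
print(workorder.sign_off())"
```

```text
the job is handed in; nothing more can be done
None
```

The job is handed in: the lid is drawn fully open to its stop with about 15 N at most seen on it, the box has not moved, and the eraser lies flat in the middle of the yellow notebook's cover, about 27.5 s into the 69 s allowed.

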